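# Clip the front panel back onto the solvent tray

### The arm

A 6-joint arm with a two-finger parallel gripper is mounted at the origin on the work surface. World frame = base frame: x ahead of the robot, y to its left, z up, the work surface at z = 0. Lengths are in m, angles in degrees, forces in N, time in s.
With the tool pointing down it reaches from about 0.35 to 0.8 m from the base axis. Payload 7.3 kg.
Tool frame: the origin (TCP) lies midway between the tips of the shut fingers; the grasp point (between the pads) lies 19 mm behind it; z points along the fingers, y is the direction in which the jaws open and shut (so a half turn about z gives the same grasp; the last joint's range is limited). The gripper opens to 85 mm and grips with 20 to 120 N. Pads are 22 mm wide; open, the fingers measure 114 mm over their backs; the gripper's body (76 mm by 85 mm) begins 54 mm behind the grasp point. The pads swing forward as they close: fully open they stand 13 mm farther back than shut.
Start: joints at [-78.724, 19.595, 87.324, -0, 73.075, -8.365], TCP at [0.176, -0.494, 0.231] pointing down, gripper open.
Joint ranges: [-145.02, 145.02], [-44.19, 115.74], [2.07, 154.8], [-57.11, 237.11], [16.16, 152.29], [-177.93, 177.93]. Speed limits (degrees/s): [147.25, 147.25, 180, 180, 180, 180].

### API

Orientations are given as [roll, pitch, yaw] about the fixed x, y, z axes, in that order (R = Rz(yaw) Ry(pitch) Rx(roll)).
In Python, from workcell import env gives the robot as it stands.
- The arm moves only by the shell command python3 -m handwheel 'ROWS' [OPENING] [FORCE]. ROWS is text: rows parted by semicolons, each of 4 numbers parted by spaces: the shift along the world's x, y, z in m, then the turn about the world's z in degrees. In form: dx dy dz turn; .... A call has 1 to 20 rows; each row shifts and turns the commanded pose from where the row before left it; what a row does not reach is not made up. A row lasts 1/12 s, in which the tool goes at most 41.7 mm and 7.16 degrees, less where a joint would pass 70% of its speed; a pose out of reach is approached as far as the arm can. A call is refused whole if a number of a shift passes 0.0417 or a number of a turn 7.16, either way. A call with a gripper value outside its range is refused whole. OPENING is the finger opening in m, from 0 to 0.0854, set as the call begins (- or left out, the last holds). The fingers move at their own pace and stop on an object; FORCE is the grip in N (left out, the last holds). Time passes only in rows, so rows that do not move let the fingers close. It gives the time, the measured TCP pose, the force and the opening at its end, in the units of the state.
- env.get_state(): the state, without advancing time (a new reading comes with each control period).
- env.capture(name): name is "scene" or "top" or "wrist"; returns the picture (480x640x3 uint8, red, green, blue); there is no depth.
- env.camera_info(name): a dict with "camera_matrix" (3x3 intrinsics, pixels), "k1" (the pictures are not rectified: a ray, as slopes to the right and down, at radius r is drawn at 1 + k1 r^2 times it, then the intrinsics apply), "T" (4x4, takes a point from camera to world coordinates). Camera axes: x right, y up, looking along -z (the intrinsics and any distortion apply to the point x, -y, -z); pixel columns grow to the right and rows downward; lengths in m; the calibration is good to about 2 mm. A picture is of the moment at which its call begins: read the wrist's pose just before it. camera_info takes no time and is no camera call; for the wrist camera it gives the pose at the moment of the call.
- env.sign_off(): hands the job in, once; it reports no verdict.
The state is a dict: "time": time; "joint_positions": joint angles; "joint_velocities": joint speeds; "tau": joint torques, N m; "ee_pos": TCP position; "tcp_rot": TCP orientation; "ft_force": force on the tool from outside, world axes, zero at the start; "moment": the same for the moment, N m; "gripper_width": finger opening in m.
Only numpy, scipy, OpenCV 4.12 (cv2) and the standard library are available. Lean on these libraries where they do the work, as an engineer would, in place of code of your own. Each camera call takes 0.05 s, during which the arm holds its last target. There are 200 camera calls.

### The job

The front panel of the solvent tray has been washed and is standing in the drying rack; it is the longer of the two panels there, the one with the metal grip along its top edge. Lift it out and press its thin lower edge down into the two spring clips at the open front of the solvent tray until it is fully home in both, standing upright and between the tray's side walls, then let go of it. Leave the bottles, the short divider and the vial block where they are.

Things in the scene. Friction and masses are not known exactly. Their poses are not given: they have to be found in the camera images.
- panel: The tray's front panel: opal white plastic sheet 180 mm long (its y), 6 mm thick (its x), 120 mm high with its grip bar (its z, up), 0.12 to 0.24 kg. The lowest 10 mm taper to a 2 mm edge. Origin: middle of the lower edge. Faces and ends are alike: it may go in either way round. It starts in a slot of the rack, lower edge 12 mm above the bench, leaning up to 3 degrees.
- panel_grip (a point): Centre of the panel's aluminium grip bar, 107 mm above the panel's origin. The bar is 100 mm long (panel y), 14 mm thick (panel x) and 26 mm high (94 to 120 mm above the lower edge), at the middle of the panel's length.
- tray: Solvent tray, fixed: dark slate plastic, 240 mm deep (its x), 216 mm wide (its y), origin under its centre on the bench. Floor 8 mm thick; back and side walls 40 mm high, side walls' inner faces at y = +-102 mm. The open front (-x, facing roughly world -y) has a 14 mm high sill that carries the two clips. The panel belongs at x = -100 mm, lengthwise along y, lower edge at z = 18 mm.
- clip1 (a point): Middle of the first clip's seat, at tray x -100, y -55, z 18 mm. Each spring-steel clip is 28 mm long (tray y), 32 mm high above its seat: two leaf jaws, 2 mm apart at 18 mm above the seat, flaring to a mouth 24 mm wide on top. They swing apart on springs, 2 mm each, as the edge goes down between them; friction then holds it. A V seat stops and centres the edge.
- clip2 (a point): Middle of the second clip's seat, at tray x -100, y +55, z 18 mm; clip as the first. Pressing the panel down into both clips together takes about 6 to 12 N, starting when its lower edge is about 18 mm above the seats; on the seats the force rises sharply.
- rack: White wire drying rack, fixed, 215 mm (its x) by 102 mm (its y), origin under its centre on the bench. Pairs of upright wire pegs, tops 60 mm above the bench, form five 8 mm wide slots at x = -80, -40, 0, 40, 80 mm; panels stand in them lengthwise along the rack's y. The front panel is in the slot at x = 40 or -40 mm, the divider in the other.
- divider: A short plain tray divider standing in the rack: opal white sheet 120 mm long, 6 mm thick, 85 mm high, no grip bar; origin at the middle of its lower edge. Leave it there.
- bottle1: Clear glass laboratory bottle with a black screw cap standing in the tray, 70 mm diameter, 143 mm high, origin under its centre, its axis 150 to 170 mm behind the line of the clips. Leave it standing.
- bottle2: Amber glass laboratory bottle with a blue screw cap, same size, standing beside the first. Leave it standing.
- vials: Grey vial block 56 by 120 mm and 20 mm high filled with small vials (38 mm high overall), on the bench; origin under its centre. Leave it there.

How it is judged (in metres and radians):
At the end, for the whole second after the job is handed in: The panel stands at rest and released in both clips: its lower edge within 4 mm of the clip seats' height and of the line of the clips, between the side walls (its middle within 14 mm of midway, which is all the room there is), parallel to the tray's front and upright within 0.06 rad (3.4 degrees) (z of panel in the frame of tray between 0.014 and 0.022 m and x of panel in the frame of tray between -0.104 and -0.096 m and y of panel in the frame of tray between -0.014 and 0.014 m and angle between the y axis of panel and the y axis of tray, either way round below 0.06 rad and angle between panel's own z axis and vertical below 0.06 rad and linear speed of panel below 0.02 m/s and angular speed of panel below 0.2 rad/s); the robot touches nothing.
It fails at once if a bottle is shifted by more than 25 mm (distance of any of bottle1, bottle2 from where it was at the start of the episode above 0.025 m).
It fails at once if a bottle is tipped (angle between any of bottle1, bottle2's own z axis and vertical above 0.35 rad).
It fails at once if the divider or the vial block is shifted by more than 25 mm (distance of any of divider, vials from where it was at the start of the episode above 0.025 m).
It also fails if it takes over 42 s, if anything falls off the work surface, if the arm or the gripper's body presses on something with over 40 N, if the wrist force passes 120 N, or if a joint passes its speed limit or range.

## Working session

There is one attempt and no reset: what is moved stays moved. The work goes in short steps, Python scripts to look and compute and a shell command to move; the robot and the scene stay as the last step left them, time stands still between calls to the robot, and variables do not carry over. Pictures are saved under pics/ and viewed, about 8 in all and at most 12, crops included, and the job is handed in when it is done.

```bash
ls; mkdir -p pics; cat > h.py <<'E'
import numpy as np, cv2
from workcell import env
def ray(info,u,v):
    K=np.array(info["camera_matrix"]);T=np.array(info["T"])
    d=cv2.undistortPoints(np.array([[[u,v]]],float),K,np.array([info["k1"],0,0,0,0.]) )[0,0] 
    # exact inverse by cv2 iteration; radial k1 model
    return T[:3,3],T[:3,:3]@np.array([d[0],-d[1],-1.])
def onz(info,u,v,z):
    o,d=ray(info,u,v);return o+d*(z-o[2])/d[2]
def proj(info,p):
    K=np.array(info["camera_matrix"]);T=np.array(info["T"])
    c=T[:3,:3].T@(np.array(p)-T[:3,3]);x=np.array([c[0],-c[1]])/-c[2]
    x=x*(1+info["k1"]*(x@x));return (K@[x[0],x[1],1])[:2]
def snap(cam,name):
    i=env.camera_info(cam);im=env.capture(cam);cv2.imwrite(f"pics/{name}.png",im[:,:,::-1]);return i,im
E
python3 - <<'E'
from h import *
for c in("top","scene"):
    i,im=snap(c,c+"0");print(c,i)
s=env.get_state();print(s)
E
```

```text
pics
top {'camera_matrix': array([[576.73882383,   0.        , 324.86097686],
       [  0.        , 576.73882383, 236.06650062],
       [  0.        ,   0.        ,   1.        ]]), 'k1': 0.039428207848715945, 'T': array([[-0.01807663,  0.98434923, -0.17529926,  0.41052127],
       [-0.99926687, -0.02370449, -0.03006356, -0.01673261],
       [-0.03374842,  0.17462729,  0.98405607,  1.14211143],
       [ 0.        ,  0.        ,  0.        ,  1.        ]])}
scene {'camera_matrix': array([[610.241368  ,   0.        , 321.45058941],
       [  0.        , 610.241368  , 250.8207934 ],
       [  0.        ,   0.        ,   1.        ]]), 'k1': 0.021344525692283126, 'T': array([[-8.84421233e-01, -2.52998524e-01,  3.92161739e-01,
         1.09546014e+00],
       [ 4.66689330e-01, -4.78755166e-01,  7.43636040e-01,
         9.29288810e-01],
       [-3.89362183e-04,  8.40705203e-01,  5.41492946e-01,
         7.98217478e-01],
       [ 0.00000000e+00,  0.00000000e+00,  0.00000000e+00,
         1.00000000e+00]])}
{'time': 0.1, 'joint_positions': array([-7.87254847e+01,  1.96339667e+01,  8.73714936e+01, -6.82113203e-04,
        7.30737784e+01, -8.36629392e+00]), 'joint_velocities': array([ 0.0445198 , -0.07140421, -0.18850142, -0.00881598,  0.08130255,
       -0.00448638]), 'tau': array([ 1.33447484e-03, -4.34447014e+01, -2.46491736e+01, -1.60753866e-04,
        4.69815757e-03,  5.03557294e-05]), 'ee_pos': array([ 0.17640309, -0.49410469,  0.23068326]), 'tcp_rot': array([-1.79921510e+02, -1.08839554e-02,  1.96410008e+01]), 'ft_force': array([-0.36020151, -0.10183201,  0.11940582]), 'moment': array([-0.00183444, -0.00137993,  0.02293026]), 'gripper_width': 0.0851490460356469}
```

View pics/top0.png

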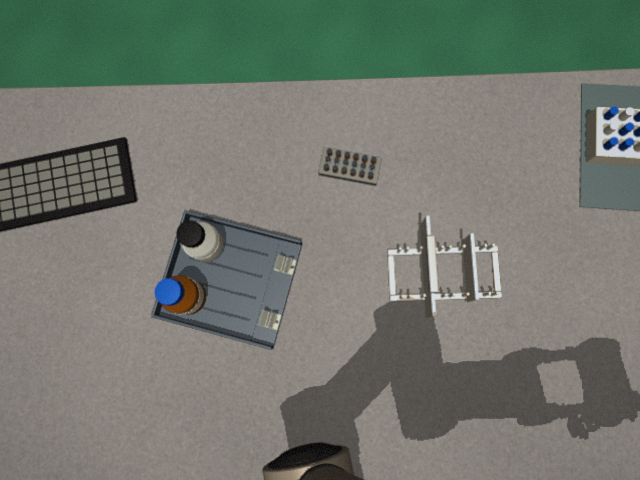

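View pics/scene0.png

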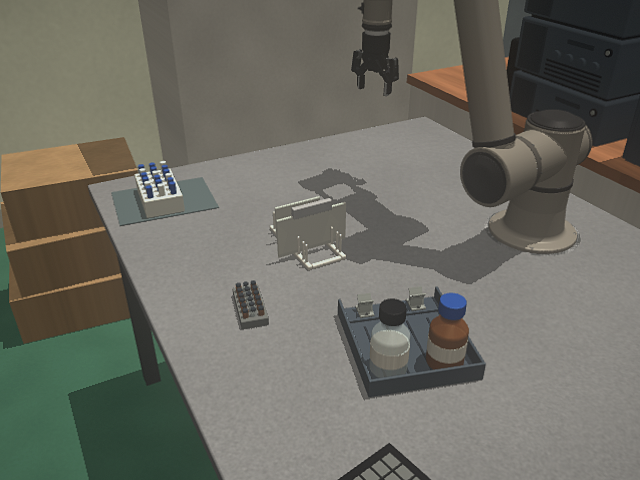

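The top view shows the panel near (430,265), the divider at (472,265), and the clips near (285,264) and (269,318). The scene view agrees. I'll zoom in on the top view.

```bash
python3 - <<'E'
from h import *
im=cv2.imread("pics/top0.png")
a=im[200:360,140:310];b=im[200:330,380:510]
A=cv2.resize(a,None,fx=2.4,fy=2.4,interpolation=cv2.INTER_CUBIC);B=cv2.resize(b,None,fx=3,fy=3,interpolation=cv2.INTER_CUBIC)
H=max(A.shape[0],B.shape[0]);o=np.zeros((H,A.shape[1]+B.shape[1],3),np.uint8);o[:A.shape[0],:A.shape[1]]=A;o[:B.shape[0],A.shape[1]:]=B
print(o.shape,A.shape);cv2.imwrite("pics/crop1.png",o)
E
```

```text
(390, 798, 3) (384, 408, 3)
```

View pics/crop1.png

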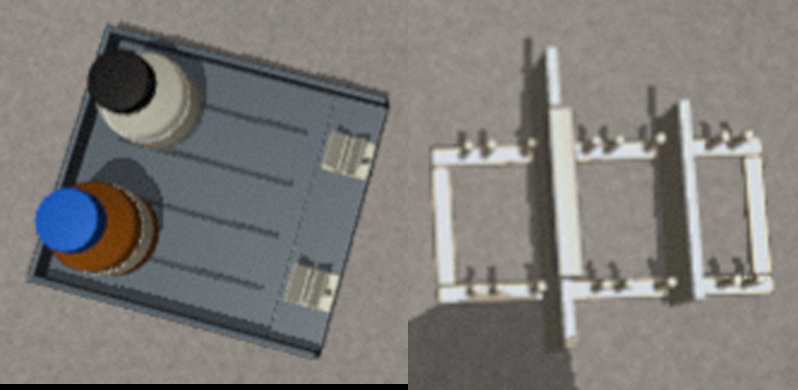

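```bash
python3 - <<'E'
from h import *
i=env.camera_info("top")
P=lambda u,v,z:onz(i,u,v,z)
A=lambda x,y,z:P(140+x/2.4,200+y/2.4,z); B=lambda x,y,z:P(380+(x-408)/3,200+y/3,z)
fl,fr=A(388,100,.04),A(318,355,.04);bl,br=A(108,25,.04),A(30,278,.04)
print("corners",fl,fr,bl,br)
print("w",np.linalg.norm(fl-fr),np.linalg.norm(bl-br),"d",np.linalg.norm(fl-bl),np.linalg.norm(fr-br))
c=(fl+fr+bl+br)/4; X=(bl+br-fl-fr);X/=np.linalg.norm(X)
Y=(fl-fr)+(bl-br);Y/=np.linalg.norm(Y)
print("c",c,"xax",np.degrees(np.arctan2(X[1],X[0])),"yax",np.degrees(np.arctan2(Y[1],Y[0])))
X2=X;print("line mid",c-.1*X)
for p in((349,153),(310,286)):print("clip",A(*p,.045))
e1=(B(553,108,.132)+B(571,108,.132))/2;e2=(B(562,275,.132)+B(580,275,.132))/2
print("bar",e1,e2,np.linalg.norm(e1-e2),(e1+e2)/2,np.degrees(np.arctan2(*(e1-e2)[1::-1])))
print("bar width",np.linalg.norm(B(553,108,.132)-B(571,108,.132)))
# rack base corners
r=[B(*p,.0) for p in((434,155),(760,145),(440,295),(772,286))];print(np.array(r))
print("wristcam",env.camera_info("wrist"))
E
```

```text
corners [0.59689687 0.06217319 0.04      ] [0.39572992 0.11925063 0.04      ] [0.66477318 0.29149472 0.04      ] [0.46033557 0.34844611 0.04      ]
w 0.20910756981917414 0.212222045272132 d 0.23915592566409422 0.23812698636585655
c [0.52943388 0.20534116 0.04      ] xax 73.88410240372022 yax -15.70242585297189
line mid [0.50167576 0.10927095 0.04      ]
clip [0.55379141 0.09354505 0.045     ]
clip [0.4491073  0.12489565 0.045     ]
bar [ 0.58605123 -0.17398994  0.132     ] [ 0.48788739 -0.17416795  0.132     ] 0.0981639965994867 [ 0.53696931 -0.17407894  0.132     ] 0.10389861948575045
bar width 0.010509157021025076
[[ 0.5793203  -0.10854936  0.        ]
 [ 0.58112524 -0.32258984  0.        ]
 [ 0.48660757 -0.10894787  0.        ]
 [ 0.48842956 -0.3236708   0.        ]]
wristcam {'camera_matrix': array([[398.0473389 ,   0.        , 317.61308066],
       [  0.        , 398.0473389 , 234.85139065],
       [  0.        ,   0.        ,   1.        ]]), 'k1': 0.0004676901969193119, 'T': array([[ 0.33648471,  0.89764754,  0.28461718,  0.24931099],
       [-0.9416853 ,  0.32158555,  0.09905313, -0.46818727],
       [-0.00261398, -0.30134968,  0.95351012,  0.37451881],
       [ 0.        ,  0.        ,  0.        ,  1.        ]])}
```

```bash
python3 -m handwheel '0.022 0.02 0 -1.23; 0.022 0.02 0 -1.23; 0.022 0.02 0 -1.23; 0.022 0.02 0 -1.23; 0.022 0.02 0 -1.23; 0.022 0.02 0 -1.23; 0.022 0.02 0 -1.23; 0.022 0.02 0 -1.23; 0.022 0.02 0 -1.23; 0.022 0.02 0 -1.23; 0.022 0.02 0 -1.23; 0.022 0.02 0 -1.23; 0.022 0.02 0 -1.23; 0.022 0.02 0 -1.23; 0.022 0.02 0 -1.23; 0.022 0.02 0 -1.23; 0.009 0 0 0; 0 0 0 0; 0 0 0 0' 0.0854 40
python3 - <<'E'
from h import *
i,im=snap("wrist","w1");s=env.get_state();print(s["ee_pos"],s["tcp_rot"],s["time"])
for p in((.537,-.174,.132),(.586,-.174,.132),(.488,-.174,.132)):print(proj(i,p))
E
```

```text
time: 1.68
ee_pos: [0.5371, -0.1746, 0.2307]
tcp_rot: [-180.0, 0.1, 0.0]
ft_force: [-0.2, 0.6, 0.3]
gripper_width: 0.0854
[ 0.53667359 -0.17504529  0.2308635 ] [-1.79998911e+02  8.13060990e-02 -4.76326164e-02] 1.7333
[317.28592527 235.59831029]
[317.32178263 158.08895914]
[317.25401444 304.55576531]
```

View pics/w1.png

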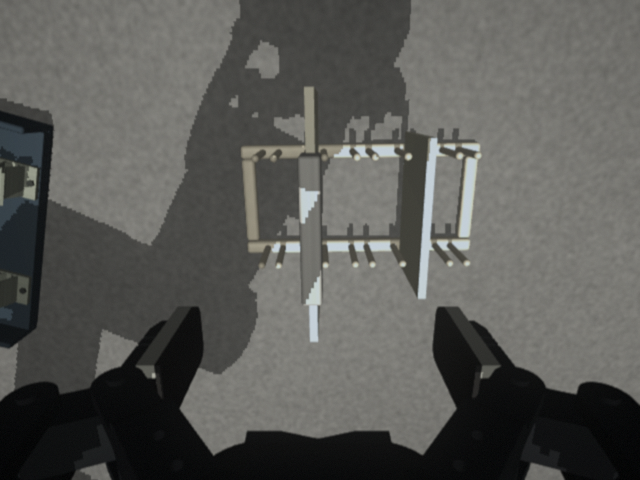

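Bar runs from (310,154) to (312,304), about 5 px left of the prediction, so roughly +4 mm in y. Its length agrees. Descend and grip.

```bash
python3 -m handwheel '0.001 0.004 -0.01 0; 0 0 -0.03 0; 0 0 -0.03 0; 0 0 -0.03 0; 0 0 -0.02 0; 0 0 -0.011 0; 0 0 0 0' 0.06 40 && python3 -m handwheel '0 0 0 0; 0 0 0 0; 0 0 0 0; 0 0 0 0; 0 0 0 0; 0 0 0 0; 0 0 0 0; 0 0 0 0' 0 80
```

```text
time: 2.32
ee_pos: [0.5364, -0.1703, 0.0977]
tcp_rot: [-179.9, 0.3, -0.1]
ft_force: [-0.1, 0.2, 0.2]
gripper_width: 0.0598
time: 2.98
ee_pos: [0.5393, -0.1713, 0.1019]
tcp_rot: [179.9, -0.2, -0.0]
ft_force: [-1.4, -3.1, 6.9]
gripper_width: 0.0129
```

```bash
python3 -m handwheel '0 0 0.01 0; 0 0 0.02 0; 0 0 0.03 0; 0 0 0.03 0; 0 0 0.03 0; 0 0 0 0' 0 80 && python3 -m handwheel '-0.0025 0.015 0 -1; -0.0025 0.02 0 -1; -0.0025 0.02 0 -1; -0.0025 0.02 0 -1; -0.0025 0.02 0 -1; -0.0025 0.02 0 -1; -0.0025 0.02 0 -1; -0.0025 0.02 0 -1; -0.0025 0.02 0 -1; -0.0025 0.02 0 -1; -0.0025 0.02 0 -1; -0.0025 0.02 0 -1; -0.0025 0.02 0 -1; -0.0025 0.015 0 -1; -0.0005 0.006 0 -1; 0 0.004 0 -1; 0 0 0 0; 0 0 0 0'
python3 - <<'E'
from h import *
i,im=snap("wrist","w2");s=env.get_state();print(s["ee_pos"],s["tcp_rot"],s["time"],s["gripper_width"],s["ft_force"])
j,jm=snap("top","t2")
sc,sm=snap("scene","s2")
a=cv2.resize(jm[200:360,140:320],(400,356),interpolation=cv2.INTER_CUBIC);b=cv2.resize(sm[200:410,310:510],(400,420),interpolation=cv2.INTER_CUBIC)
o=np.zeros((420,800,3),np.uint8);o[:356,:400]=a;o[:,400:]=b
cv2.imwrite("pics/c2.png",o[:,:,::-1])
E
```

```text
time: 3.48
ee_pos: [0.5409, -0.1711, 0.2272]
tcp_rot: [179.8, -0.6, -0.0]
ft_force: [0.8, -1.5, -1.7]
gripper_width: 0.0127
time: 4.98
ee_pos: [0.5025, 0.1098, 0.2201]
tcp_rot: [180.0, 0.1, -16.0]
ft_force: [-0.5, -0.3, -2.2]
gripper_width: 0.0128
[0.50269251 0.10949373 0.22015686] [ 1.79987522e+02  4.04508662e-02 -1.60058112e+01] 5.0333 0.013302500045194333 [-0.15386179 -0.48221915 -1.19368697]
```

View pics/w2.png

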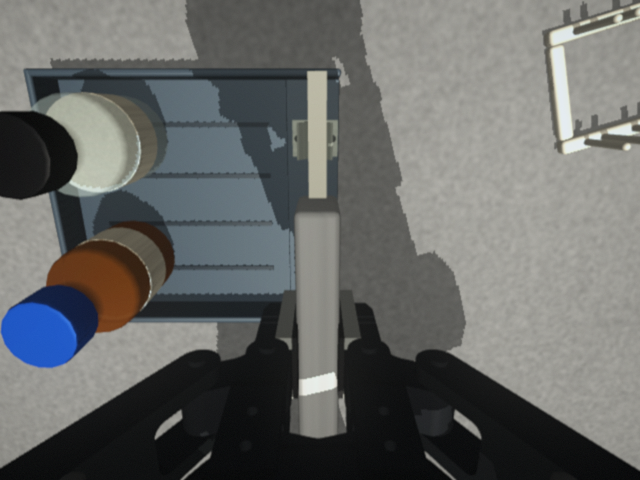

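View pics/c2.png

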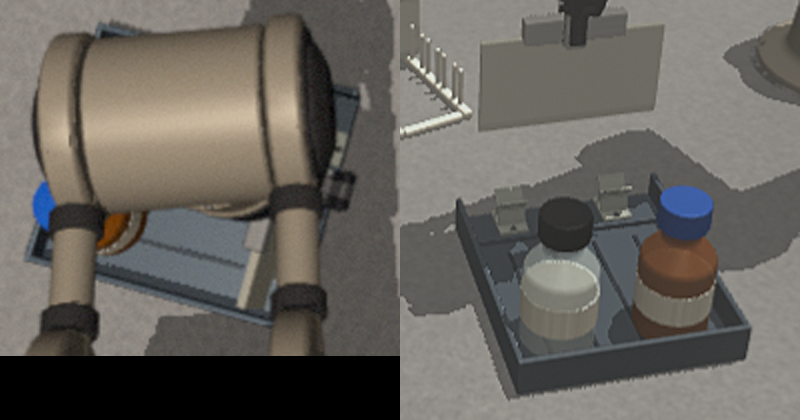

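The wrist view shows the panel held straight and clip1 peeking out either side of it, at cols 292–338 and rows 119–158. I'll take a close crop to measure centring.

```bash
python3 - <<'E'
from h import *
im=cv2.imread("pics/w2.png")
cv2.imwrite("pics/c3.png",cv2.resize(im[55:205,270:360],None,fx=4,fy=4,interpolation=cv2.INTER_CUBIC))
E
```

```text
(no output)
```

View pics/c3.png

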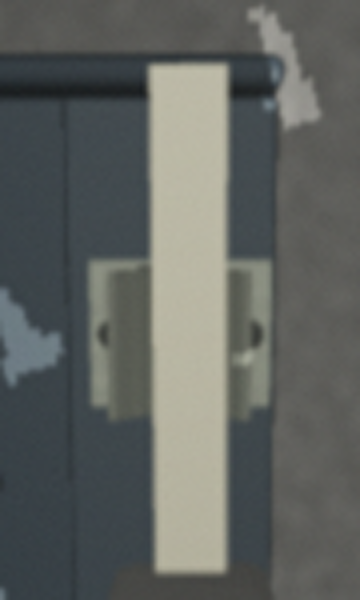

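```bash
python3 - <<'E'
from h import *
i=env.camera_info("wrist");s=env.get_state();t=s["ee_pos"];a=np.radians(s["tcp_rot"][2])
ux=np.array([np.cos(a),np.sin(a)]);uy=np.array([-np.sin(a),np.cos(a)])  # uy ~ tray +x
def q(X,Y,z):
    p=onz(i,270+X/4,55+Y/4,z)[:2];d=p-t[:2];return np.round([d@ux*1e3,d@uy*1e3],1)
print("base",q(88,335,.015),q(272,335,.015)); print("mouth",q(108,340,.05),q(250,340,.05))
print("mouth ends",q(130,268,.05),q(130,418,.05))
print("sill line",q(64,100,.011),q(75,480,.011)," front",q(277,110,.014),q(271,560,.014))
print("panel top",[ (z,q(188,65,z),q(191,570,z)) for z in(.226,.239)])
print("wall corner",q(282,62,.04),q(270,95,.04), "uy",uy)
E
```

```text
base [52.7 22.4] [ 52.7 -16.9]
mouth [54.2 16.3] [ 54.2 -11. ]
mouth ends [67.6 12. ] [39.4 12.3]
sill line [99.8 26.7] [21.  26.1]  front [ 97.7 -17.3] [  3.6 -17.5]
panel top [(0.226, array([88.7,  0.7]), array([47.3,  0.4])), (0.239, array([87.6,  0.7]), array([50.2,  0.4]))]
wall corner [104.7 -16.8] [ 98.9 -14.6] uy [0.27642724 0.96103485]
```

Clip line is about 2 mm further toward the tray interior than the panel. Angle and lengthwise position agree. Correct, lower above the mouth, then press in small steps.

```bash
python3 -m handwheel '0.0006 0.002 -0.005 0; 0 0 -0.015 0; 0 0 -0.02 0; 0 0 -0.02 0; 0 0 -0.015 0; 0 0 -0.005 0; 0 0 0 0; 0 0 0 0' 0 100
python3 -m handwheel '0 0 -0.004 0; 0 0 -0.004 0; 0 0 -0.004 0; 0 0 -0.003 0; 0 0 0 0; 0 0 0 0'
```

```text
time: 5.8
ee_pos: [0.5039, 0.1115, 0.1406]
tcp_rot: [-180.0, -0.0, -16.1]
ft_force: [-0.4, -0.4, -1.3]
gripper_width: 0.0122
time: 6.3
ee_pos: [0.5043, 0.112, 0.1257]
tcp_rot: [-179.9, -0.1, -16.1]
ft_force: [2.1, 3.0, -0.2]
gripper_width: 0.0125
```

```bash
python3 -m handwheel '0.0002 0.0008 -0.003 0; 0 0 -0.003 0; 0 0 -0.003 0; 0 0 0 0; 0 0 0 0'
python3 -m handwheel '0 0 -0.003 0; 0 0 -0.003 0; 0 0 0 0; 0 0 0 0'
```

```text
time: 6.72
ee_pos: [0.5049, 0.1123, 0.1173]
tcp_rot: [-180.0, -0.2, -16.0]
ft_force: [0.9, 1.8, 6.0]
gripper_width: 0.0125
time: 7.05
ee_pos: [0.5046, 0.1122, 0.1108]
tcp_rot: [-180.0, -0.1, -16.0]
ft_force: [1.5, -0.1, 2.6]
gripper_width: 0.0123
```

```bash
for k in 1; do python3 -m handwheel '0 0 -0.0015 0; 0 0 -0.0015 0; 0 0 0 0; 0 0 0 0'; done
python3 -m handwheel '0 0 -0.0015 0; 0 0 -0.0015 0; 0 0 0 0; 0 0 0 0'
```

```text
time: 7.38
ee_pos: [0.5045, 0.1123, 0.108]
tcp_rot: [-180.0, -0.1, -16.0]
ft_force: [1.9, -0.1, 5.1]
gripper_width: 0.0124
time: 7.72
ee_pos: [0.5048, 0.1124, 0.1078]
tcp_rot: [-179.9, -0.2, -16.0]
ft_force: [-6.9, -0.9, 29.4]
gripper_width: 0.0127
```

```bash
python3 -m handwheel '0 0 -0.001 0; 0 0 0 0; 0 0 0 0'
python3 - <<'E'
from h import *
s=env.get_state();print(s["moment"],s["ft_force"])
i,im=snap("scene","s3")
cv2.imwrite("pics/c4.png",cv2.resize(im[230:360,320:480],None,fx=4.5,fy=4.5,interpolation=cv2.INTER_CUBIC)[:,:,::-1])
E
```

```text
time: 7.97
ee_pos: [0.5048, 0.1125, 0.1078]
tcp_rot: [-179.9, -0.3, -16.0]
ft_force: [-9.0, -0.2, 36.5]
gripper_width: 0.0125
[-0.24372107  1.61494672 -0.06954733] [-9.04649682 -0.17394507 36.52766122]
```

View pics/c4.png

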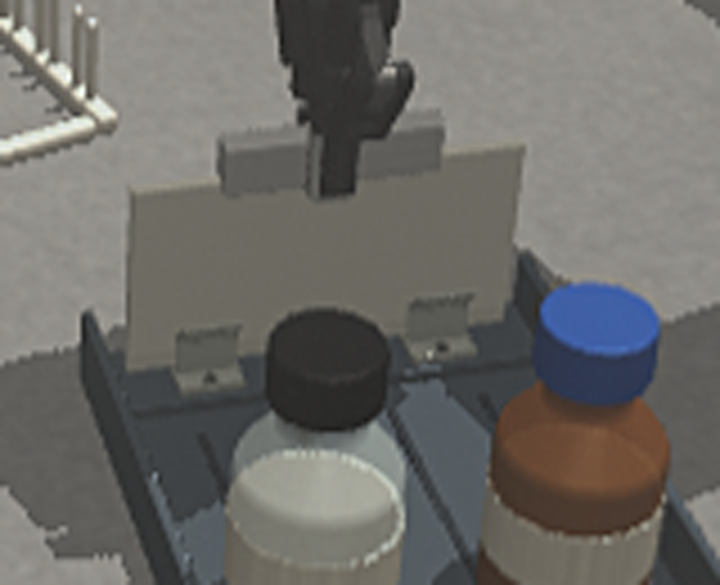

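The scene view shows the panel between the side walls and in both clips, and force rises sharply at z 0.1078. I'll relax the push, release and back off.

```bash
python3 -m handwheel '0 0 0.002 0; 0 0 0.0015 0; 0 0 0 0; 0 0 0 0' && python3 -m handwheel '0 0 0 0; 0 0 0 0; 0 0 0 0; 0 0 0 0; 0 0 0 0; 0 0 0 0' 0.06 20 && python3 -m handwheel '0 0 0.01 0; 0 0 0.02 0; 0 0 0.03 0; 0 0 0.03 0; 0 0 0.03 0; 0 0 0 0; 0 0 0 0'
python3 - <<'E'
from h import *
i,im=snap("scene","s4");w,wm=snap("wrist","w4");print(env.get_state()["ee_pos"])
a=cv2.resize(im[230:360,320:480],(480,390),interpolation=cv2.INTER_CUBIC);b=cv2.resize(wm[0:390,200:500],(300,390))
cv2.imwrite("pics/c5.png",np.hstack([a,b])[:,:,::-1])
E
```

```text
time: 8.35
ee_pos: [0.5045, 0.1122, 0.108]
tcp_rot: [-180.0, -0.1, -16.0]
ft_force: [-0.7, -0.4, 11.9]
gripper_width: 0.0123
time: 8.85
ee_pos: [0.5035, 0.1123, 0.1065]
tcp_rot: [180.0, 0.0, -16.0]
ft_force: [-0.7, -0.1, -0.0]
gripper_width: 0.06
time: 9.43
ee_pos: [0.5046, 0.1124, 0.2292]
tcp_rot: [-179.9, -0.3, -16.0]
ft_force: [-0.3, -0.3, 0.1]
gripper_width: 0.0599
[0.50322913 0.11231626 0.2264386 ]
```

View pics/c5.png

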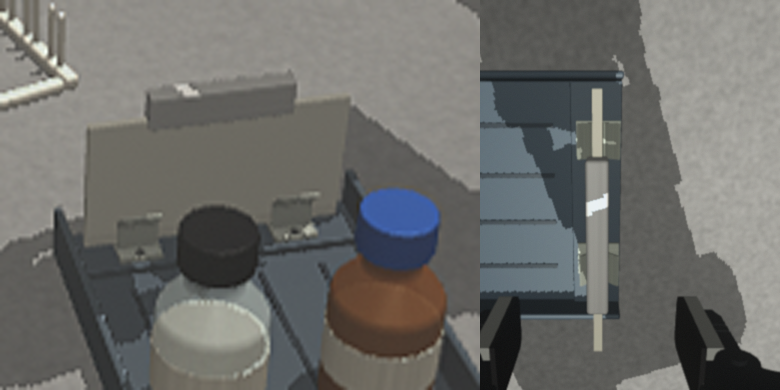

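```bash
python3 - <<'E'
from h import *
i=env.camera_info("scene");w=env.camera_info("wrist")
a=np.radians(-16);ux=np.array([np.cos(a),np.sin(a),0]);uy=np.array([-np.sin(a),np.cos(a),0]);c=np.array([.5043,.1122,0])
def pl(x,y,off):
    o,d=ray(i,320+x/3,230+y/3);p=o+d*(((c+off*uy-o)@uy)/(d@uy));return np.round([(p-c)@ux*1e3,p[2]*1e3],1)
print("sheet top",pl(87,129,.003),pl(350,98,.003),"bottom",pl(84,246,.003),pl(338,212,.003),"bar top",pl(147,95,.007),pl(296,80,.007))
def q(x,y,z):
    p=onz(w,200+x,y,z)-c;return np.round([p@ux*1e3,p@uy*1e3],1)
print("bar ends",q(596.5-480,160,.138),q(597-480,313,.138))
print("clip base1",q(575-480,140,.015),q(621-480,140,.015)," sheet end",q(597-480,89,.125),q(598-480,350,.125),"walls",q(560-480,76,.04),q(560-480,303,.04),q(560-480,316,.04))
E
```

```text
sheet top [ 90.6 117.4] [-90.  116.8] bottom [90.3 20.7] [-91.4  21.2] bar top [ 52.3 141.4] [-48.7 139.3]
bar ends [47.9  0.9] [-51.    0.6]
clip base1 [50.1 19.9] [ 50.  -20.2]  sheet end [87.   0.6] [-87.6  -0. ] walls [100.1  29.2] [-94.4  34.8] [-107.9   35.2]
```

```bash
python3 -c "
from workcell import env
print(env.sign_off())"
```

```text
the job is handed in; nothing more can be done
None
```

I lifted the front panel out of the rack by its grip bar and pressed it down into both clips. I then let go, raised the gripper clear, and handed the job in at about 10 s of the 42 s allowed.

**Seating:** the push force rose to 36 N with the tool stopped at z = 0.108 m, well above the 6–12 N the clips take. That stop puts the lower edge at about 18–20 mm, against a seat height of 18 mm.

**Final camera checks:**
- **Level:** the two ends of the panel's top edge read 117.4 and 116.8 mm high.
- **Clip line and angle:** the panel is within about 1 mm of the clip line and parallel to the tray front to a fraction of a degree.
- **Sideways:** its middle is within about 3 mm of midway between the side walls.
- **Upright:** I did not measure the tilt, but it looks upright in both views.
- **Surroundings:** both bottles are standing in the last picture. I did not measure the bottles, divider or vial block again, but nothing in the moves came near them.

**Disagreement:** the scene camera alone put the lower edge at about 21 mm and the bar top about 2 mm high. That is close to the roughly 2 mm camera calibration error and still inside the 4 mm limit, and the force and tool height both say it is home, so I did not press again.

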